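Sort the guard combs into the clear trays by length

ROBOT

A 6-joint arm with a two-finger parallel gripper is mounted at the origin on the work surface. World frame = base frame: x ahead of the robot, y to its left, z up, the work surface at z = 0. Lengths are in m, angles in degrees, forces in N, time in s.
With the tool pointing down it reaches from about 0.375 to 0.9 m from the base axis. Payload 3.1 kg.
Tool frame: the origin (TCP) lies at the very end of the fingers, on their centre line; the grasp point (between the pads) lies 19 mm behind it; z points along the fingers, y is the direction in which the jaws open and shut (so a half turn about z gives the same grasp; the last joint's range is limited). The gripper opens to 87 mm and grips with 3 to 60 N. Pads are 19 mm wide; open, the fingers measure 117 mm over their backs; the gripper's body (75 mm by 190 mm) begins 51 mm behind the grasp point.
Start: joints at [60.934, 30.224, 82.088, -0, 67.689, -10.227], TCP at [0.202, 0.592, 0.223] pointing down, gripper open.
Joint ranges: [-176.69, 176.69], [-43.24, 126.21], [12.49, 139.97], [-82, 262], [0, 151.66], [-163.58, 163.58]. Speed limits (degrees/s): [159.86, 159.86, 180, 180, 180, 180].

INTERFACE

Orientations are given as a 3x3 rotation matrix whose columns are the frame's x, y, z axes.
In Python, from rig import read_state, capture, hand_in gives the robot as it stands. The module is installed in compiled form; this text tells all that it offers.
- The arm moves only by the tool send_rows, never from a script. Its argument "moves" is one flat list of numbers, 7 for each row, row after row: the turn, a rotation vector about the world's x, y, z in degrees, then the shift along the world's x, y, z in cm, then the gripper's target within -1 to 1 (fully open at 1, half-way at 0, shut at -1). In form: [rx, ry, rz, tx, ty, tz, hand, rx, ry, rz, tx, ty, tz, hand, ...]. A call has 1 to 20 rows; each row shifts and turns the commanded pose from where the row before left it; what a row does not reach is not made up. A row lasts 1/10 s, in which the tool goes at most 50 mm and 8.59 degrees, less where a joint would pass 70% of its speed; a pose out of reach is approached as far as the arm can. A call with a gripper value outside its range is refused whole. The fingers move at their own pace and stop on an object; the grip force is fixed at half the most. Time passes only in rows, so rows that do not move let the fingers close. It gives the time, the measured TCP pose, the force and the opening at its end, in the units of the state.
- read_state(): the state, without advancing time (a new reading comes with each control period).
- capture(name): name is "scene" or "top" or "wrist"; returns a dict with "pixels" (400x640x3 uint8, red, green, blue), "vertical_fov" (degrees; the focal length in pixels is half the picture's height over the tangent of half this angle, whatever the lens; pixels are square), "cx", "cy" (the principal point, pixels), "rvec" (rotation vector, rad) and "tvec" (3), from world to camera coordinates, as OpenCV has them. Camera axes: x right, y down, z forward; pixel columns grow to the right and rows downward; lengths in m; the calibration is good to about 2 mm. A picture is of the moment at which its call begins. There is no depth.
- hand_in(): hands the job in, once; it reports no verdict.
The state is a dict: "time_s": time; "joint_positions": joint angles; "qvel": joint speeds; "tau": joint torques, N m; "position": TCP position; "tcp_rot": TCP orientation; "force": force on the tool from outside, world axes, zero at the start; "moment": the same for the moment, N m; "opening": opening from 0.0 (shut) to 1.0 (fully open).
Only numpy, scipy, OpenCV 4.12 (cv2) and the standard library are available. Lean on these libraries where they do the work, as an engineer would, in place of code of your own. Each camera call takes 0.05 s, during which the arm holds its last target.

TASK

Put the three black guard combs away in the clear trays by length: the shortest comb in the shortest tray (measured from pull tab to back), the middle one in the middle tray, the longest in the longest tray. Set each comb down, without dropping it, flat on the middle of the tray's grey pad and lined up with the tray, its teeth pointing straight to the back, away from the white pull tab. Leave the tweezers, nail clipper and trimmer where they are.

Things in the scene. Friction and masses are not known exactly. Their poses are not given: they have to be found in the camera images.
- comb_short: The shortest of three loose black trimmer guard combs, lying flat: 34 mm long (x), 40 mm wide (y), 22 mm high, about 25 g. Its -x end is a solid clip block 14 mm long with a steel catch plate on top; five parallel teeth run to its +x end. Origin: centre of the underside; x points the way the teeth point, z up. Grip it from above across the 40 mm width, anywhere along its straight sides.
- comb_medium: The middle-sized of three loose black trimmer guard combs, lying flat: 50 mm long (x), 40 mm wide (y), 22 mm high, about 25 g. Its -x end is a solid clip block 14 mm long with a steel catch plate on top; five parallel teeth run to its +x end. Origin: centre of the underside; x points the way the teeth point, z up. Grip it from above across the 40 mm width, anywhere along its straight sides.
- comb_long: The longest of three loose black trimmer guard combs, lying flat: 66 mm long (x), 40 mm wide (y), 22 mm high, about 25 g. Its -x end is a solid clip block 14 mm long with a steel catch plate on top; five parallel teeth run to its +x end. Origin: centre of the underside; x points the way the teeth point, z up. Grip it from above across the 40 mm width, anywhere along its straight sides.
- tray_short: The shortest of three open clear trays, fixed: 84 mm front to back (x), 126 wide (y), 28 high; white rims, walls and floor 3 mm thick. A white pull tab (50 mm wide) stands out 14 mm from the front wall; a flat grey pad 60 by 60 mm marks the middle of the floor (3 mm above the counter). Origin: underside of the front wall's outer face, mid-width; x points to the back wall: the tray's middle is 42 mm along +x.
- tray_medium: The middle-sized of three open clear trays, fixed: 108 mm front to back (x), 126 wide (y), 28 high; white rims, walls and floor 3 mm thick. A white pull tab (50 mm wide) stands out 14 mm from the front wall; a flat grey pad 84 by 60 mm marks the middle of the floor (3 mm above the counter). Origin: underside of the front wall's outer face, mid-width; x points to the back wall: the tray's middle is 54 mm along +x.
- tray_long: The longest of three open clear trays, fixed: 132 mm front to back (x), 126 wide (y), 28 high; white rims, walls and floor 3 mm thick. A white pull tab (50 mm wide) stands out 14 mm from the front wall; a flat grey pad 108 by 60 mm marks the middle of the floor (3 mm above the counter). Origin: underside of the front wall's outer face, mid-width; x points to the back wall: the tray's middle is 66 mm along +x.
- tweezers: Loose steel tweezers lying flat, 100 mm long (along its y), 14 mm wide, 9 mm high. Origin: underside, about mid-length. A bystander, to be left alone.
- nail_clipper: Loose steel nail clipper lying flat, 60 mm long (along its x), 13 mm wide, 15 mm high. Origin: underside, about mid-length. A bystander, to be left alone.
- trimmer: Loose bronze-coloured trimmer lying flat, 161 mm long (along its x, black head at +x), 40 mm wide, 33 mm high. Origin: underside of its tail end. A bystander, to be left alone.

How it is judged:
By the outcome, as a careful person would: the job done as asked, in the order asked, and still so for the second after the job is handed in, with the robot touching nothing.
It also fails if it takes over 86 s, if anything falls off the work surface, if the arm or the gripper's body presses on something with over 40 N, if the wrist force passes 120 N, or if a joint passes its speed limit or range.

## Working session

There is one attempt and no reset: what is moved stays moved. The work goes in short steps, Python scripts to look and compute and a tool call to move; the robot and the scene stay as the last step left them, time stands still between calls to the robot, and variables do not carry over. Pictures are saved under pics/ and viewed, and the job is handed in when it is done.

Besides the shell and the picture viewer there is one more tool, called after "Call:" as a command line: name --argument value ..., lists and objects as JSON in quotes. send_rows: Moves the arm, as the interface text tells. Its arguments: {"type":"object","properties":{"moves":{"type":"array","items":{"type":"number"}}},"required":["moves"]}

```bash
mkdir -p pics; cat > h.py <<'E'
import numpy as np,cv2
from rig import read_state,capture,hand_in
def snap(n,f):
    c=capture(n); cv2.imwrite('pics/'+f+'.png',c['pixels'][:,:,::-1])
    import pickle; pickle.dump(c,open(f+'.pkl','wb')); return c
def K(c):
    f=200/np.tan(np.radians(c['vertical_fov'])/2); return np.array([[f,0,c['cx']],[0,f,c['cy']],[0,0,1.]])
def px2w(c,uv,z):
    R=cv2.Rodrigues(np.array(c['rvec'],float))[0]; t=np.array(c['tvec'],float).ravel()
    o=-R.T@t; d=np.c_[np.array(uv,float).reshape(-1,2),np.ones(np.array(uv).size//2)]@np.linalg.inv(K(c)).T@R
    return o+d*((z-o[2])/d[:,2])[:,None]
def w2px(c,P):
    return cv2.projectPoints(np.array(P,float).reshape(-1,3),np.array(c['rvec'],float),np.array(c['tvec'],float),K(c),None)[0].reshape(-1,2)
E
python3 - <<'E'
from h import *
for n in('scene','top','wrist'):
    c=snap(n,n+'0'); R=cv2.Rodrigues(np.array(c['rvec'],float))[0]
    print(n,c['vertical_fov'],c['cx'],c['cy'],-R.T@np.array(c['tvec']).ravel(),R.round(3).tolist())
print(read_state())
E
```

```text
scene 42.38480189517291 324.0939609362272 197.8766920853015 [ 0.99701062 -0.77045173  0.84046541] [[0.848, 0.53, -0.009], [0.341, -0.559, -0.756], [-0.406, 0.637, -0.655]]
top 43.631437620121034 323.77294174818894 202.96978991533575 [ 0.35938059 -0.02654529  1.3245219 ] [[0.003, -1.0, -0.016], [-0.996, -0.001, -0.092], [0.092, 0.016, -0.996]]
wrist 69.86127555516276 322.21011172190896 201.39262804817082 [0.12314946 0.61805005 0.3836448 ] [[0.321, 0.947, -0.003], [0.904, -0.306, 0.299], [0.282, -0.099, -0.954]]
{'time_s': 0.15, 'joint_positions': array([ 6.09326896e+01,  3.02694290e+01,  8.21399685e+01,  8.79780700e-04,
        6.76868626e+01, -1.02255908e+01]), 'qvel': array([-0.02378953, -0.14060681, -0.32145056, -0.03482914, -0.0158544 ,
       -0.00768099]), 'tau': array([ 5.96683294e-04, -4.40429914e+01, -1.76843172e+01,  6.33554813e-02,
        5.52463601e-02, -8.41358496e-05]), 'position': array([0.20152384, 0.59103422, 0.221765  ]), 'tcp_rot': array([[-9.46412337e-01,  3.22959752e-01, -8.28648655e-04],
       [ 3.22960664e-01,  9.46411260e-01, -1.46154984e-03],
       [ 3.12220645e-04, -1.65084972e-03, -9.99998589e-01]]), 'force': array([-0.37628926, -0.31188326,  0.07174382]), 'moment': array([-0.05961733, -0.00725301,  0.02978784]), 'opening': 0.9988866764371714}
```

View pics/top0.png

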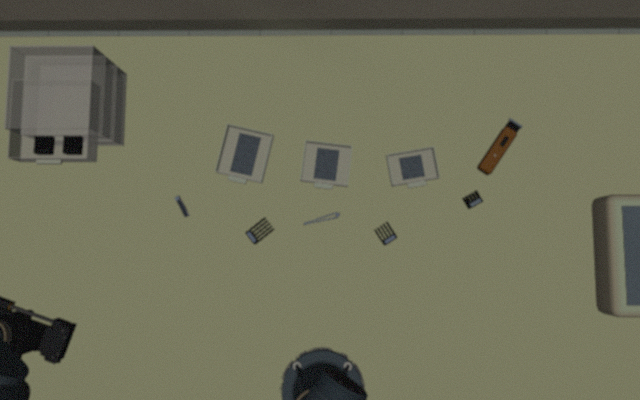

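View pics/scene0.png

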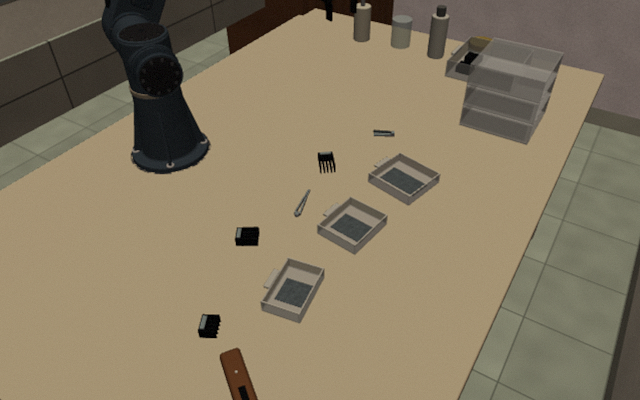

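View pics/wrist0.png

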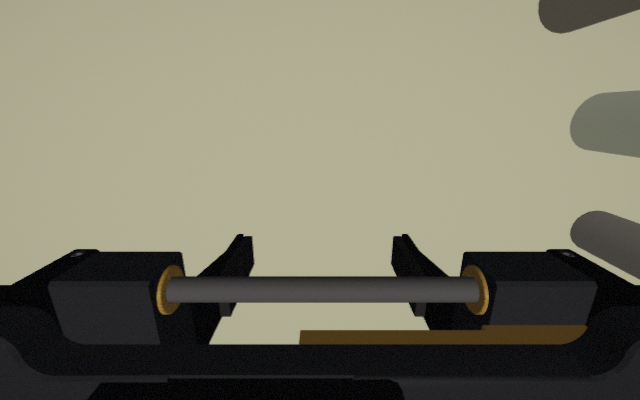

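The top view shows the trays (long to short) at about (245,154), (326,164) and (412,167). The combs are at (260,231) long, (385,233) medium and (473,200) short. I'll zoom in on these.

```bash
python3 - <<'E'
import cv2
i=cv2.imread('pics/top0.png')
cv2.imwrite('pics/topA.png',cv2.resize(i[110:260,165:365],None,fx=4,fy=4,interpolation=cv2.INTER_CUBIC))
cv2.imwrite('pics/topB.png',cv2.resize(i[110:260,350:550],None,fx=4,fy=4,interpolation=cv2.INTER_CUBIC))
E
```

```text
(no output)
```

View pics/topA.png

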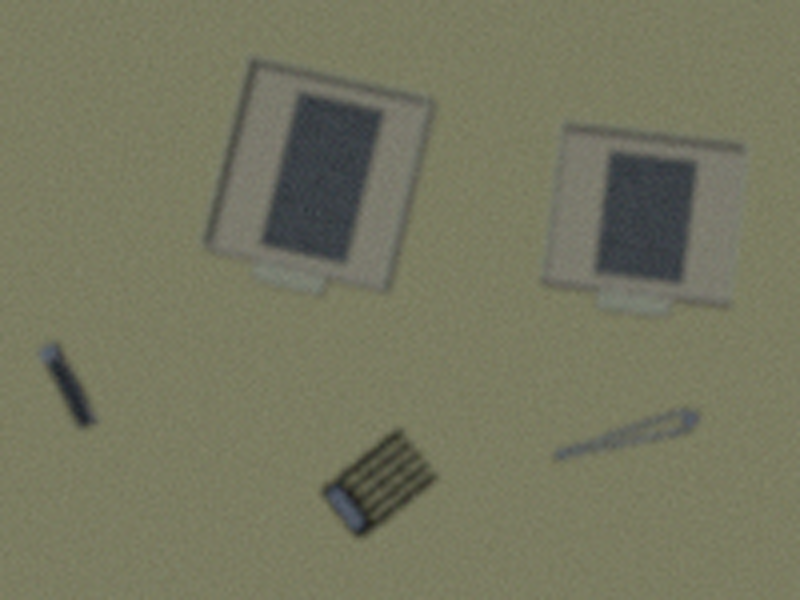

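View pics/topB.png

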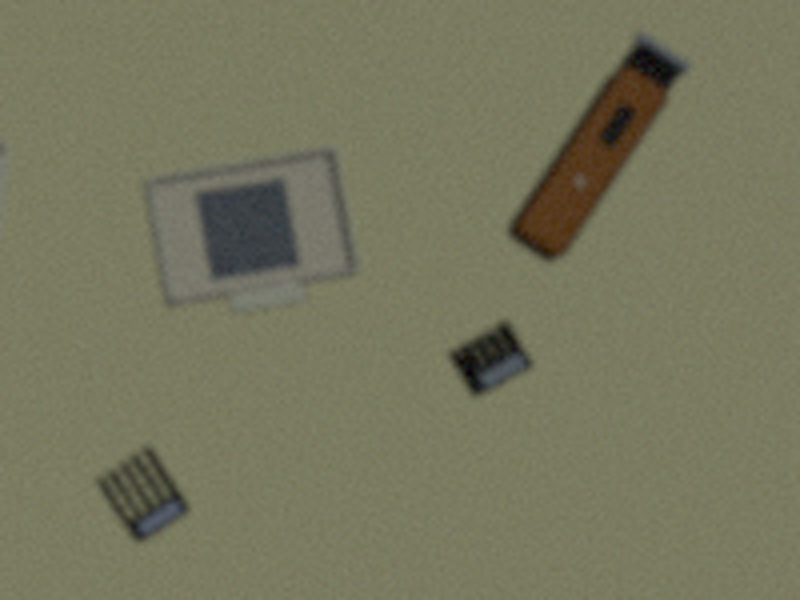

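```bash
python3 - <<'E'
from h import *
import pickle
c=pickle.load(open('top0.pkl','rb')); im=c['pixels'].astype(float)
im=cv2.GaussianBlur(im,(3,3),0.7)
def fit(name,roi,L,W,z):
    u0,u1,v0,v1=roi; s=im[v0:v1,u0:u1]; bg=np.array([np.median(im[200:260,:,k]) for k in range(3)])
    if name[0]=='t':
        m=((s[:,:,0]-s[:,:,2])<5)&(s.sum(2)<270)
    else: m=np.abs(s-bg).sum(2)>50
    m=m.astype(np.uint8); m=cv2.morphologyEx(m,cv2.MORPH_CLOSE,np.ones((3,3)))
    n,l,st,_=cv2.connectedComponentsWithStats(m); k=1+np.argmax(st[1:,4])
    vv,uu=np.nonzero(l==k)
    P=px2w(c,np.c_[uu+u0,vv+v0],z)[:,:2]
    r=cv2.minAreaRect((P*1000).astype(np.float32)); mu=P.mean(0)
    ev=np.linalg.eigh(np.cov(P.T)); a=ev[1][:,1]
    print(name,len(uu),'rect',np.round(r[0],1),np.round(r[1],1),round(r[2],1),'mean',(mu*1000).round(1),'axis',np.degrees(np.arctan2(a[1],a[0])).round(1))
fit('tl',(220,270,128,182),108,60,.003)
fit('tm',(305,350,142,184),84,60,.003)
fit('ts',(392,436,150,182),60,60,.003)
fit('cl',(240,278,212,248),66,40,.022)
fit('cm',(370,402,218,250),50,40,.022)
fit('cs',(458,490,186,214),34,40,.022)
E
```

```text
tl 851 rect [613.3 206.4] [ 58.6 106.7] 76.9 mean [613.2 206.5] axis 167.1
tm 668 rect [586.4 -11.2] [58.3 82.6] 82.9 mean [586.2 -11.2] axis 173.8
ts 481 rect [ 578.4 -239.1] [58.8 59.1] 9.6 mean [ 578.4 -239. ] axis 54.7
cl 454 rect [406.6 162.8] [45.4 69. ] 38.5 mean [406.7 162.8] axis 128.2
cm 348 rect [ 400.4 -166.2] [51.7 45.6] 33.5 mean [ 400.3 -166.2] axis -148.9
cs 265 rect [ 489.6 -392.8] [37.2 48.8] 29.7 mean [ 489.5 -392.8] axis 120.7
```

Call:
send_rows --moves '[0,0,-6.5,2.6,-4.2,0,0.5,0,0,-6.5,2.6,-4.2,0,0.5,0,0,-6.5,2.6,-4.2,0,0.5,0,0,-6.5,2.6,-4.2,0,0.5,0,0,-6.5,2.6,-4.2,0,0.5,0,0,-6.5,2.6,-4.2,0,0.5,0,0,-6.5,2.6,-4.2,0,0.5,0,0,-6.5,2.6,-4.2,0,0.5,0,0,-6.5,2.6,-4.2,0,0.5,0,0,-6.5,2.6,-4.2,0,0.5,0,0,-6.5,2.6,-4.2,0,0.5,0,0,-6.5,0,-4.8,-0.8,0.5,0,0,-6.5,0,-4.8,-0.8,0.5,0,0,-6.5,0,-4.8,-0.8,0.5,0,0,-6.5,0,-4.8,-0.8,0.5,0,0,-6.5,0,-4.8,-0.8,0.5,0,0,-6.5,0,-4.8,-0.8,0.5,0,0,-6.5,0,-4.8,-0.8,0.5,0,0,-6.5,0,-4.8,-0.8,0.5,0,0,-6.5,0,-4.8,-0.8,0.5]'

```text
time_s: 2.15
position: [0.4873, -0.3044, 0.15]
tcp_rot: [[0.858, 0.513, -0.0], [0.513, -0.858, 0.0], [0.0, -0.0, -1.0]]
force: [0.5, 1.1, 0.1]
opening: 0.748
```

Call:
send_rows --moves '[0,0,0,0,-4.5,0,0.5,0,0,0,0,-4.5,0,0.5,0,0,0,0,0,0,0.5,0,0,0,0,0,0,0.5,0,0,0,0,0,0,0.5]'

```text
time_s: 2.65
position: [0.4873, -0.391, 0.15]
tcp_rot: [[0.855, 0.518, -0.001], [0.518, -0.855, 0.002], [-0.0, -0.002, -1.0]]
force: [-0.9, 0.9, 0.2]
opening: 0.747
```

```bash
cat >> h.py <<'E'
def yaw(): 
    s=read_state(); R=s['tcp_rot']; return np.degrees(np.arctan2(R[1,1],R[0,1]))
def st():
    s=read_state(); print('t',s['time_s'],'p',(s['position']*1000).round(1),'yaw_y',yaw().round(2),'tilt',s['tcp_rot'][:,2].round(4),'F',s['force'].round(1),'op',round(s['opening']*87,1))
E
python3 - <<'E'
from h import *
c=snap('wrist','w1'); st()
print(w2px(c,[[.4895,-.3928,.022]]))
E
```

```text
t 2.7 p [ 487.5 -390.7  150.2] yaw_y -58.77 tilt [-0.0012  0.0017 -1.    ] F [ 0.5  0.3 -0.4] op 64.8
[[325.00823056 192.49592959]]
```

View pics/w1.png

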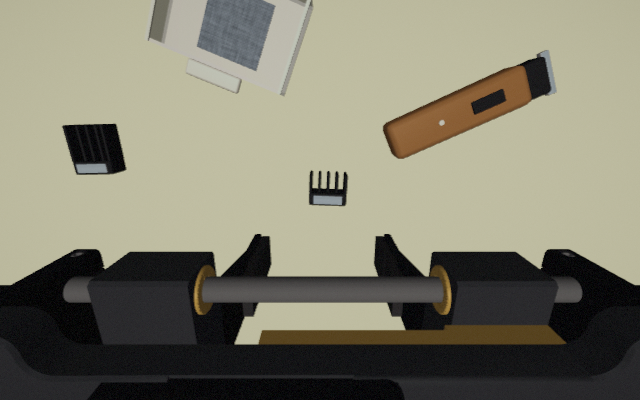

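The short comb is at about (328,188) in the wrist view, between the fingers. The medium comb (94,150), the short tray and the trimmer are also in view. I'll check the calibration by projecting the top-camera estimates into this picture.

```bash
cat >> h.py <<'E'
def box(x,y,yw,L,W,z0,z1):
    a=np.radians(yw);R=np.array([[np.cos(a),-np.sin(a)],[np.sin(a),np.cos(a)]])
    q=np.array([[-L/2,-W/2],[L/2,-W/2],[L/2,W/2],[-L/2,W/2]])@R.T+[x,y]
    return np.r_[np.c_[q,np.full(4,z0)],np.c_[q,np.full(4,z1)]]
def draw(img,c,b,col,k=1):
    p=np.round(w2px(c,b)*k).astype(int)
    for i in range(4):
        for A,B in((i,(i+1)%4),(i+4,(i+1)%4+4),(i,i+4)): cv2.line(img,tuple(map(int,p[A])),tuple(map(int,p[B])),col,1)
E
python3 - <<'E'
from h import *
import pickle
c=pickle.load(open('w1.pkl','rb')); i=c['pixels'][:,:,::-1].copy(); 
draw(i,c,box(.4895,-.3928,31,.034,.040,0,.022),(0,0,255))
draw(i,c,box(.4003,-.1662,32,.050,.040,0,.022),(0,0,255))
draw(i,c,box(.5784,-.239,9.6,.06,.06,.003,.003),(0,0,255))
cv2.imwrite('pics/w1d.png',i)
c=capture('wrist');print(c['cx'],c['cy'],c.keys())
E
```

```text
322.21011172190896 201.39262804817082 dict_keys(['pixels', 'vertical_fov', 'cx', 'cy', 'rvec', 'tvec'])
```

View pics/w1d.png

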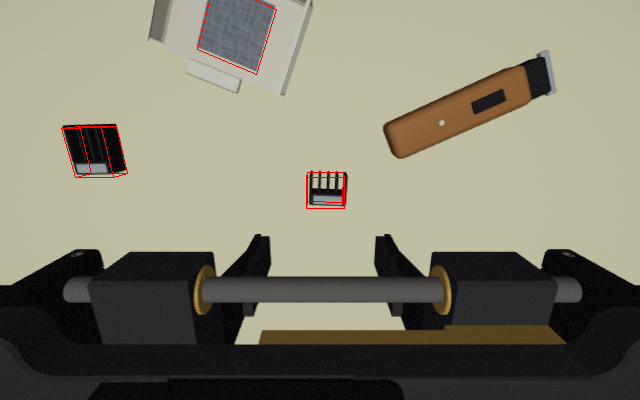

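Projections agree to about 3 px. I'll zoom in to refine the short comb and short tray.

```bash
cat >> h.py <<'E'
def zoom(pic,u0,u1,v0,v1,k,out):
    i=cv2.imread('pics/'+pic+'.png')[v0:v1,u0:u1]; cv2.imwrite('pics/'+out+'.png',cv2.resize(i,None,fx=k,fy=k,interpolation=cv2.INTER_CUBIC))
def fitbox(c,pts,idx,L,W,z0,z1,x0,y0,w0):
    from scipy.optimize import least_squares
    r=least_squares(lambda p:(w2px(c,box(p[0],p[1],p[2],L,W,z0,z1))[idx]-pts).ravel(),[x0,y0,w0],x_scale=[.01,.01,5])
    print('fit mm',(r.x[:2]*1000).round(1),'yaw',r.x[2].round(2),'res',r.fun.round(1)); return r.x
E
python3 -c "
from h import *
zoom('w1',290,370,160,220,10,'w1z'); zoom('w1',145,317,0,100,4.6,'w1t')"
```

```text
(no output)
```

View pics/w1z.png

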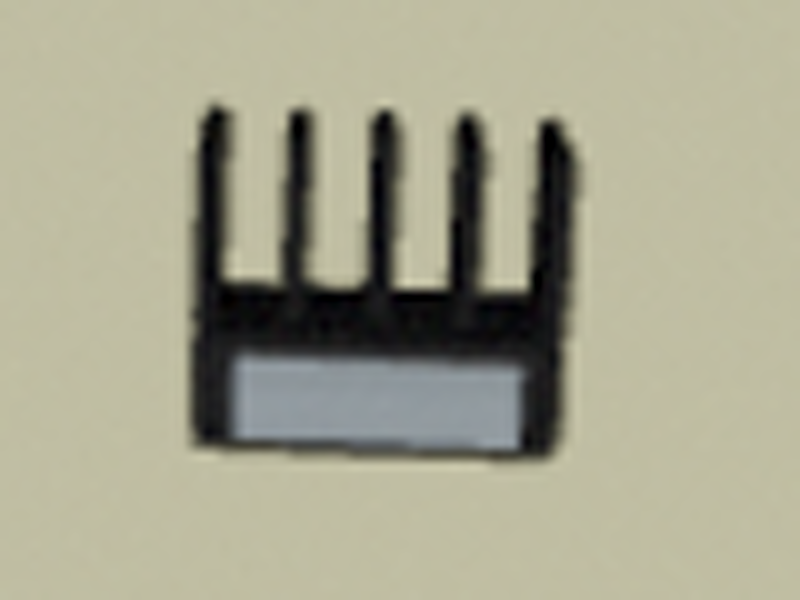

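View pics/w1t.png

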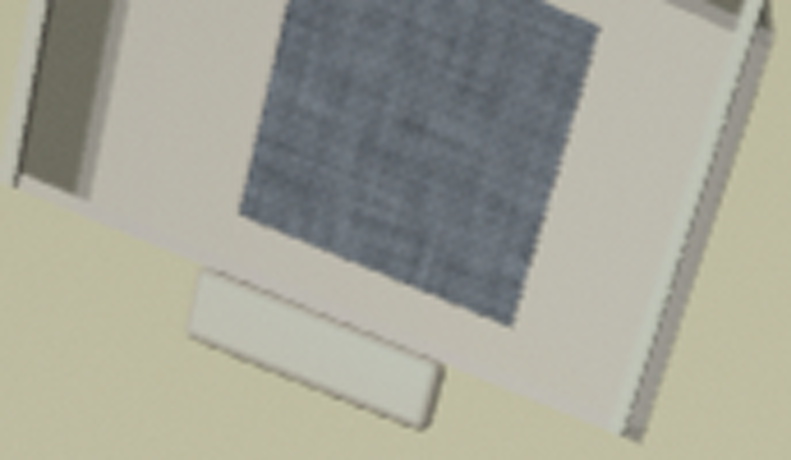

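Call:
send_rows --moves '[0,0,-1.7,0.34,-0.24,-2.5,0.5,0,0,0,0,0,-3,0.5,0,0,0,0,0,-3,0.5,0,0,0,0,0,-2,0.5,0,0,0,0,0,0,0.5,0,0,0,0,0,0,0.5]'

```text
time_s: 3.35
position: [0.4915, -0.394, 0.0459]
tcp_rot: [[0.87, 0.493, -0.0], [0.493, -0.87, 0.0], [-0.0, -0.0, -1.0]]
force: [-0.3, -0.1, 0.5]
opening: 0.755
```

```bash
python3 - <<'E'
from h import *
c=snap('wrist','w2'); st()
i=c['pixels'][:,:,::-1].copy()
draw(i,c,box(.4909,-.3931,29.5,.034,.040,0,.022),(0,0,255)); cv2.imwrite('pics/w2d.png',i); zoom('w2d',220,420,150,300,4,'w2z')
E
```

```text
t 3.4 p [ 492.  -394.8   46.7] yaw_y -60.48 tilt [ 0.0011 -0.0012 -1.    ] F [0.8 0.2 1.1] op 64.9
```

View pics/w2z.png

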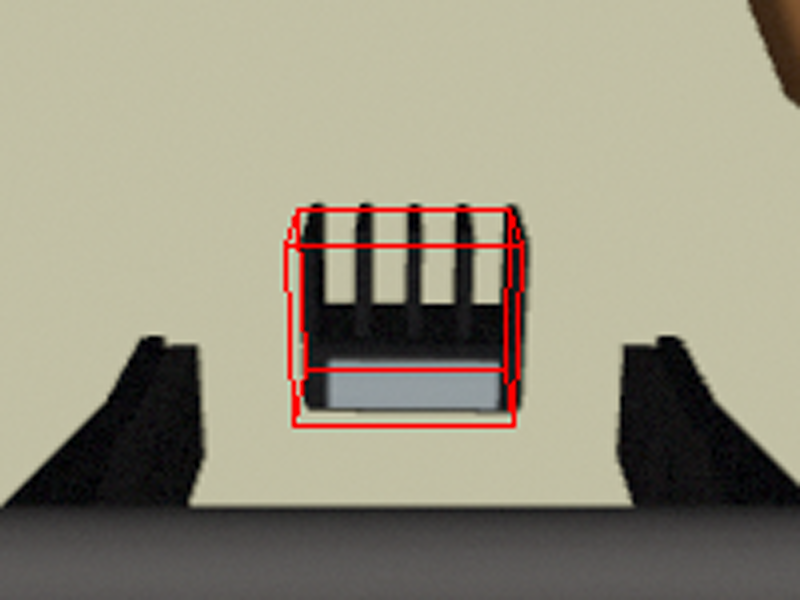

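Call:
send_rows --moves '[0,0,0,0.13,0.07,-1.5,0.5,0,0,0,0,0,-1.5,0.5,0,0,0,0,0,-0.8,0.5,0,0,0,0,0,-0.4,0.5,0,0,0,0,0,0,0,0,0,0,0,0,0,-1,0,0,0,0,0,0,-1,0,0,0,0,0,0,-1,0,0,0,0,0,0,-1,0,0,0,0,0,0,-1]'

```text
time_s: 4.4
position: [0.4927, -0.3945, 0.004]
tcp_rot: [[0.871, 0.492, 0.001], [0.492, -0.871, -0.001], [0.0, 0.001, -1.0]]
force: [-0.3, 0.0, 0.8]
opening: 0.459
```

```bash
python3 - <<'E'
from h import *
c=snap('wrist','w3'); st()
E
```

```text
t 4.45 p [ 492.7 -394.5    4. ] yaw_y -60.54 tilt [ 6.e-04 -8.e-04 -1.e+00] F [-0.5 -0.2  1.7] op 39.8
```

View pics/w3.png

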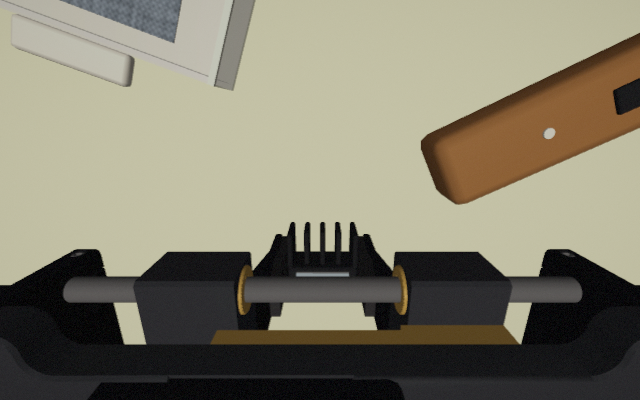

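Comb gripped at 39.8 mm; teeth tips show at row ~223. I'll measure where the comb sits along the tool, then work out the way to the tray.

```bash
cat >> h.py <<'E'
def held(c,L,name,off=0,zb=-.004):
    s=read_state();p=s['position'];a=yaw()+90;d=np.array([np.cos(np.radians(a)),np.sin(np.radians(a))])
    q=p[:2]+off*d
    i=c['pixels'][:,:,::-1].copy(); draw(i,c,box(q[0],q[1],a,L,.04,p[2]+zb,p[2]+zb+.022),(0,0,255)); cv2.imwrite('pics/'+name+'.png',i)
E
python3 - <<'E'
from h import *
import pickle
c=pickle.load(open('w3.pkl','rb')); held(c,.034,'w3d'); zoom('w3d',260,390,200,300,6,'w3z')
E
```

```text
(no output)
```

View pics/w3z.png

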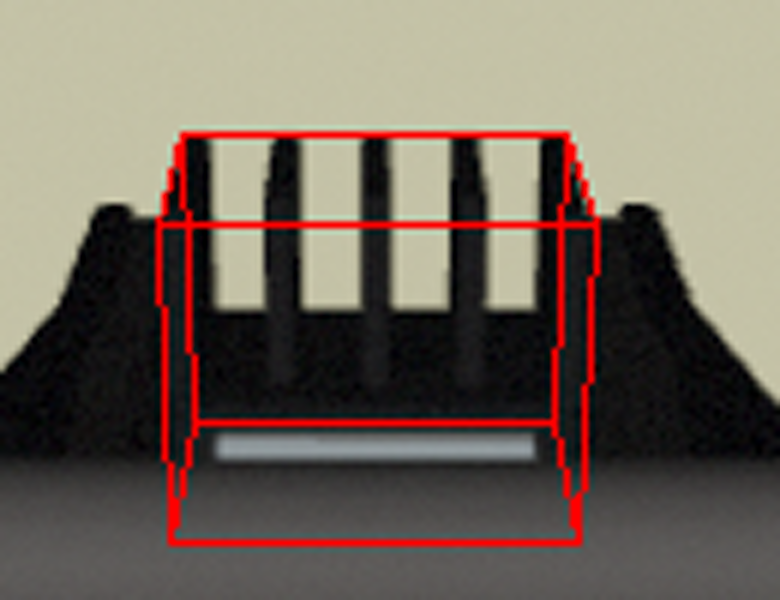

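```bash
python3 - <<'E'
from h import *
import pickle
c=pickle.load(open('w1.pkl','rb'))
# box order: back-right? idx0=(-L,-W) front right,1=(+L,-W) back right,2 back left,3 front left
fitbox(c,np.array([[256.4,70.5],[275.3,5.7],[197,46.1]]),[0,1,3],.06,.06,.003,.003,.578,-.239,9.6)
c=pickle.load(open('scene0.pkl','rb'))
i=c['pixels'][:,:,::-1].copy()
draw(i,c,box(.5784,-.239,9.6,.06,.06,.003,.003),(0,0,255))
draw(i,c,box(.5862,-.0112,-6.6,.084,.06,.003,.003),(0,0,255))
draw(i,c,box(.6132,.2065,-12.9,.108,.06,.003,.003),(0,0,255))
draw(i,c,box(.4067,.1628,-51.7,.066,.04,.0,.022),(0,0,255))
draw(i,c,box(.4003,-.1662,32,.05,.04,.0,.022),(0,0,255))
cv2.imwrite('pics/s0d.png',i); zoom('s0d',220,450,120,330,2.8,'s0z')
E
```

```text
fit mm [ 580.7 -237.7] yaw 9.88 res [-0.2  0.3  0.3 -0.4 -0.1  0.1]
```

View pics/s0z.png

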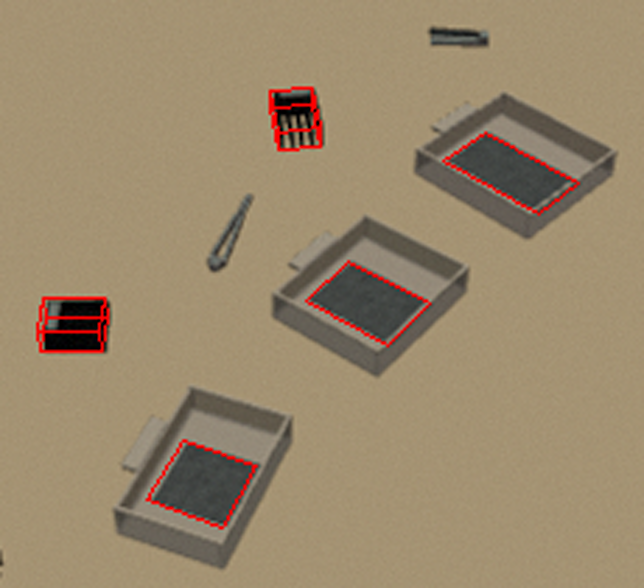

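Call:
send_rows --moves '[0,0,0,0,0,2,-1,0,0,0,0,0,3,-1,0,0,0,0,0,3,-1,0,0,-3.3,1.45,2.6,0,-1,0,0,-3.3,1.45,2.6,0,-1,0,0,-3.3,1.45,2.6,0,-1,0,0,-3.3,1.45,2.6,0,-1,0,0,-3.3,1.45,2.6,0,-1,0,0,-3.3,1.43,2.61,0,-1,0,0,0,0,0,-2.5,-1,0,0,0,0,0,0,-1,0,0,0,0,0,0,-1]'

```text
time_s: 5.65
position: [0.5787, -0.2379, 0.0581]
tcp_rot: [[0.986, 0.168, -0.002], [0.168, -0.986, 0.001], [-0.001, -0.001, -1.0]]
force: [-0.4, -0.5, -0.1]
opening: 0.46
```

```bash
python3 - <<'E'
from h import *
c=snap('wrist','w4'); st()
held(c,.034,'w4d')
i=cv2.imread('pics/w4d.png');draw(i,c,box(.5795,-.2384,9.7,.06,.06,.003,.003),(0,255,0));cv2.imwrite('pics/w4d.png',i)
E
```

```text
t 5.7 p [ 579.2 -238.6   58.8] yaw_y -80.37 tilt [-0.e+00 -1.e-04 -1.e+00] F [-0.3  0.6  0.1] op 39.7
```

View pics/w4d.png

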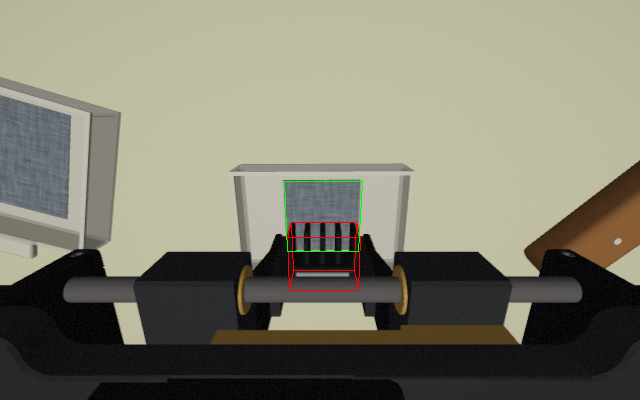

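Call:
send_rows --moves '[0,0,0,0,0,-1.5,-1,0,0,0,0,0,-1.5,-1,0,0,0,0,0,-1,-1,0,0,0,0,0,-0.6,-1,0,0,0,0,0,-0.3,-1,0,0,0,0,0,-0.1,-1,0,0,0,0,0,0,-1,0,0,0,0,0,0,-1]'

```text
time_s: 6.5
position: [0.5796, -0.2383, 0.009]
tcp_rot: [[0.986, 0.168, 0.001], [0.168, -0.986, -0.001], [0.001, 0.001, -1.0]]
force: [-0.0, 0.6, 0.7]
opening: 0.456
```

```bash
python3 -c "
from h import *
st(); c=snap('wrist','w5'); st()"
```

```text
t 6.5 p [ 579.6 -238.3    9. ] yaw_y -80.33 tilt [ 8.e-04 -5.e-04 -1.e+00] F [-0.   0.6  0.7] op 39.7
t 6.55 p [ 579.7 -238.3    9.1] yaw_y -80.34 tilt [ 9.e-04 -6.e-04 -1.e+00] F [-0.2  0.2 -0.4] op 40.1
```

View pics/w5.png

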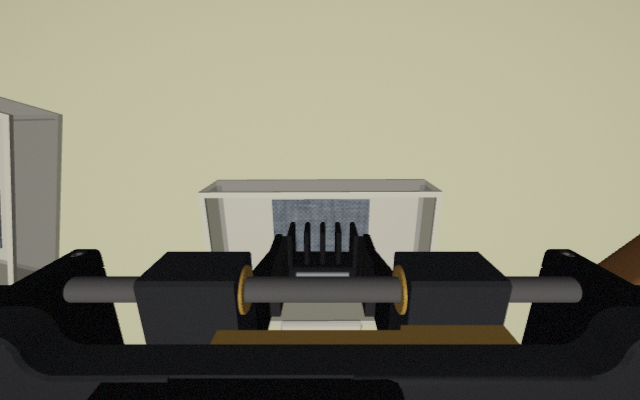

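Call:
send_rows --moves '[0,0,0,0,0,-0.1,-1,0,0,0,0,0,-0.1,-1,0,0,0,0,0,0,-1,0,0,0,0,0,0,-1]'

```text
time_s: 6.95
position: [0.5795, -0.2382, 0.007]
tcp_rot: [[0.986, 0.168, 0.001], [0.168, -0.986, -0.0], [0.001, 0.0, -1.0]]
force: [-0.6, -0.2, 2.9]
opening: 0.455
```

Call:
send_rows --moves '[0,0,0,0,0,-0.04,-1,0,0,0,0,0,0,-1,0,0,0,0,0,0,-1]'

```text
time_s: 7.25
position: [0.5795, -0.2382, 0.007]
tcp_rot: [[0.986, 0.168, 0.001], [0.168, -0.986, -0.0], [0.001, 0.0, -1.0]]
force: [-1.5, 0.0, 6.7]
opening: 0.455
```

Call:
send_rows --moves '[0,0,0,0,0,0,0.05,0,0,0,0,0,0,0.2,0,0,0,0,0,0,0.2,0,0,0,0,0,0,0.2,0,0,0,0,0,1,0.2,0,0,0,0,0,2,0.2,0,0,0,0,0,3,0.2,0,0,0,0,0,4,0.2,0,0,0,0,0,3,0.4,0,0,0,0,0,0,0.4]'

```text
time_s: 8.25
position: [0.5824, -0.2399, 0.1419]
tcp_rot: [[0.986, 0.168, 0.009], [0.168, -0.986, -0.006], [0.008, 0.007, -1.0]]
force: [0.6, -0.8, -0.3]
opening: 0.676
```

```bash
python3 - <<'E'
from h import *
c=snap('wrist','w6'); st()
i=cv2.imread('pics/w6.png');draw(i,c,box(.5795,-.2384,9.7,.06,.06,.003,.003),(0,255,0));draw(i,c,box(.5795,-.2384,9.7,.034,.04,.003,.025),(0,0,255));cv2.imwrite('pics/w6d.png',i)
zoom('w6d',220,420,130,280,4,'w6z')
E
```

```text
t 8.3 p [ 580.9 -239.1  139.4] yaw_y -80.34 tilt [ 0.0054 -0.0034 -1.    ] F [-0.1  0.7 -0.6] op 59.6
```

View pics/w6z.png

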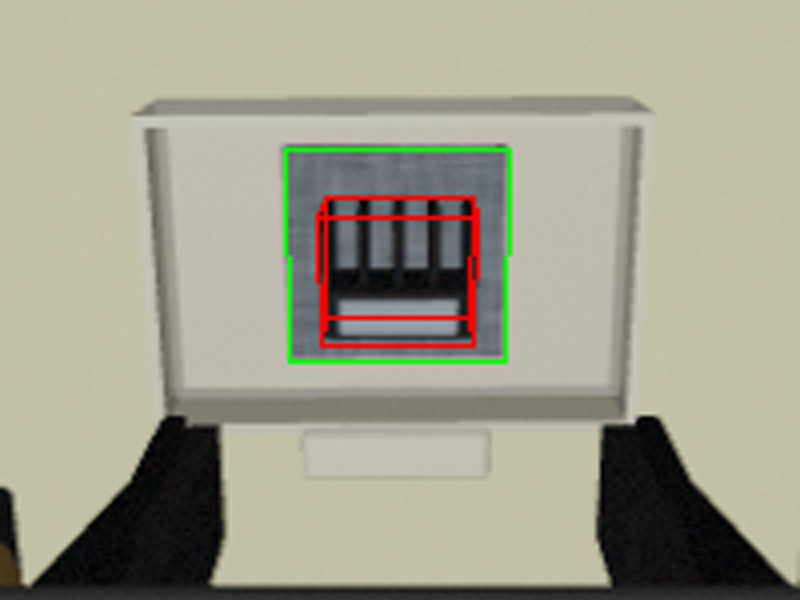

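View pics/w6.png

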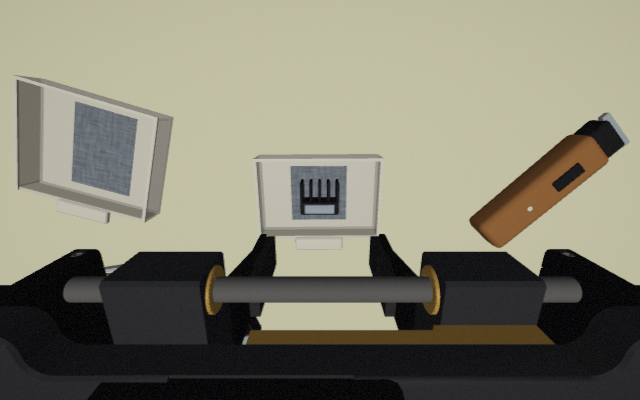

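Call:
send_rows --moves '[0,0,3.8,-2.96,1.2,0,0.5,0,0,3.8,-2.96,1.2,0,0.5,0,0,3.8,-2.96,1.2,0,0.5,0,0,3.8,-2.96,1.2,0,0.5,0,0,3.8,-2.96,1.2,-1.5,0.5,0,0,3.8,-3,1.2,-3,0.5,0,0,0,0,0,-3,0.5,0,0,0,0,0,-1.2,0.5,0,0,0,0,0,0,0.5,0,0,0,0,0,0,0.5]'

```text
time_s: 9.3
position: [0.4009, -0.1658, 0.0487]
tcp_rot: [[0.844, 0.537, -0.001], [0.537, -0.844, 0.001], [-0.001, -0.002, -1.0]]
force: [-0.8, -0.7, 0.3]
opening: 0.748
```

```bash
python3 - <<'E'
from h import *
c=snap('wrist','w7'); st()
i=cv2.imread('pics/w7.png');draw(i,c,box(.4015,-.166,32.5,.05,.04,.0,.022),(0,0,255));cv2.imwrite('pics/w7d.png',i)
zoom('w7d',220,420,130,280,4,'w7z')
E
```

```text
t 9.35 p [ 401.3 -166.1   49.2] yaw_y -57.53 tilt [-3.e-04  2.e-04 -1.e+00] F [ 0.7  0.8 -0.4] op 65.4
```

View pics/w7z.png

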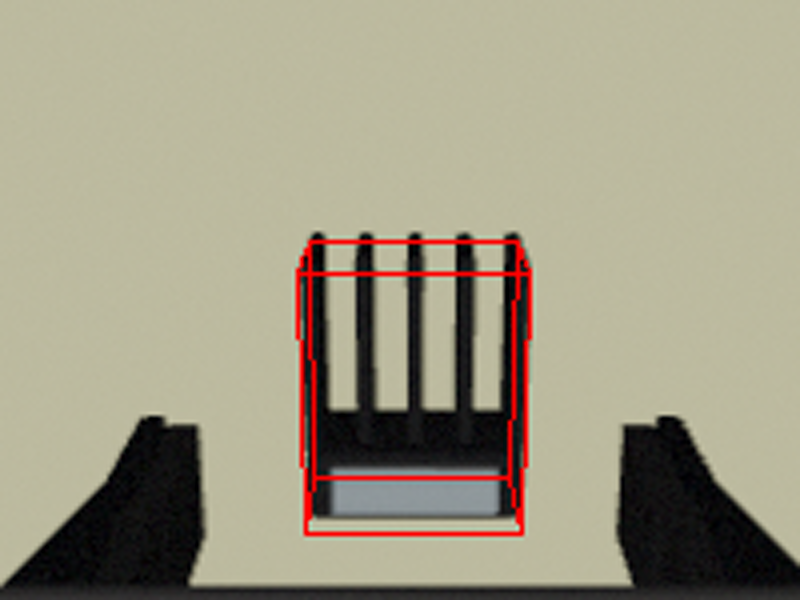

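Call:
send_rows --moves '[0,0,0,0.11,0.07,-1.5,0.5,0,0,0,0,0,-1.5,0.5,0,0,0,0,0,-1,0.5,0,0,0,0,0,-0.5,0.5,0,0,0,0,0,0,0,0,0,0,0,0,0,-1,0,0,0,0,0,0,-1,0,0,0,0,0,0,-1,0,0,0,0,0,0,-1,0,0,0,0,0,0,-1]'

```text
time_s: 10.35
position: [0.4026, -0.1656, 0.0045]
tcp_rot: [[0.844, 0.537, 0.001], [0.537, -0.844, -0.001], [0.0, 0.001, -1.0]]
force: [-0.2, 0.2, 4.0]
opening: 0.45
```

```bash
python3 - <<'E'
from h import *
c=snap('wrist','w8'); st()
held(c,.05,'w8d');zoom('w8d',260,390,200,300,6,'w8z')
import pickle
c=pickle.load(open('w6.pkl','rb')); zoom('w6',10,180,70,230,4,'w6t')
E
```

```text
t 10.4 p [ 402.6 -165.6    4.5] yaw_y -57.54 tilt [ 7.e-04 -5.e-04 -1.e+00] F [-0.5 -0.7  5.5] op 39.7
```

View pics/w8z.png

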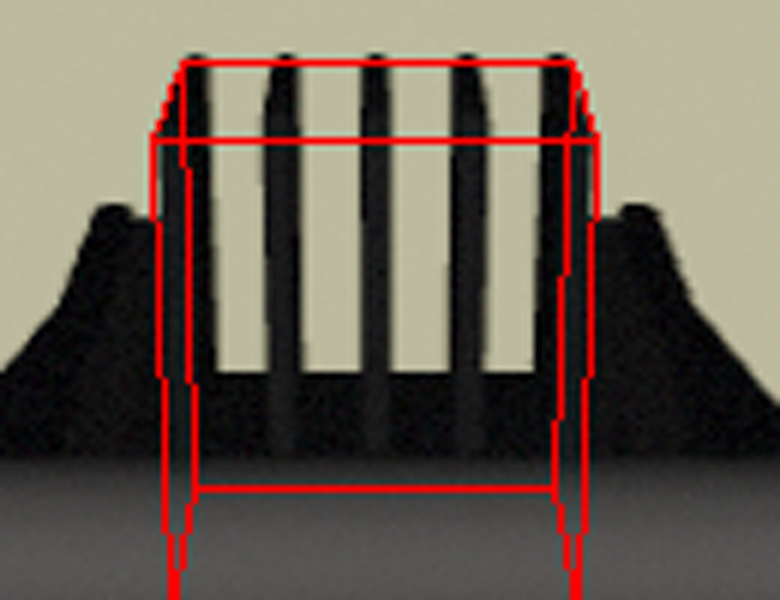

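View pics/w6t.png

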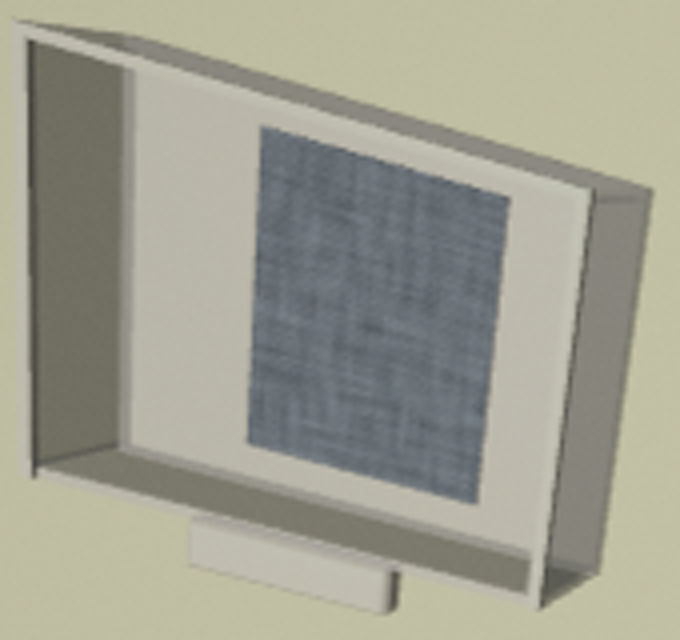

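```bash
python3 - <<'E'
from h import *
import pickle
c=pickle.load(open('w6.pkl','rb'))
f=lambda u,v:[(u+.5)/4-.5+10,(v+.5)/4-.5+70]
fitbox(c,np.array([f(477,503),f(510,198),f(262,127),f(248,443)]),[0,1,2,3],.084,.06,.003,.003,.5862,-.0112,-6.6)
E
```

```text
fit mm [588.1  -9.7] yaw -6.85 res [-0.   0.5 -0.1 -0.2  0.1 -0.5  0.   0.2]
```

Call:
send_rows --moves '[0,0,0,0,0,2,-1,0,0,0,0,0,3,-1,0,0,0,0,0,3,-1,0,0,-5.6,2.63,2.22,0,-1,0,0,-5.6,2.63,2.22,0,-1,0,0,-5.6,2.63,2.22,0,-1,0,0,-5.6,2.63,2.22,0,-1,0,0,-5.6,2.63,2.22,0,-1,0,0,-5.6,2.63,2.22,0,-1,0,0,-5.6,2.6,2.2,0,-1,0,0,0,0,0,-2.5,-1,0,0,0,0,0,0,-1,0,0,0,0,0,0,-1]'

```text
time_s: 11.7
position: [0.5846, -0.0099, 0.0584]
tcp_rot: [[0.993, -0.117, -0.004], [-0.117, -0.993, 0.001], [-0.004, -0.0, -1.0]]
force: [0.3, -0.4, -0.1]
opening: 0.454
```

```bash
python3 - <<'E'
from h import *
c=snap('wrist','w9'); st()
held(c,.05,'w9d')
i=cv2.imread('pics/w9d.png');draw(i,c,box(.5872,-.0105,-6.7,.084,.06,.003,.003),(0,255,0));cv2.imwrite('pics/w9d.png',i)
zoom('w9d',220,420,130,280,4,'w9z')
E
```

```text
t 11.75 p [585.2 -10.4  59.1] yaw_y -96.76 tilt [-1.7e-03  3.0e-04 -1.0e+00] F [-1.2  0.5 -0.5] op 39.5
```

View pics/w9z.png

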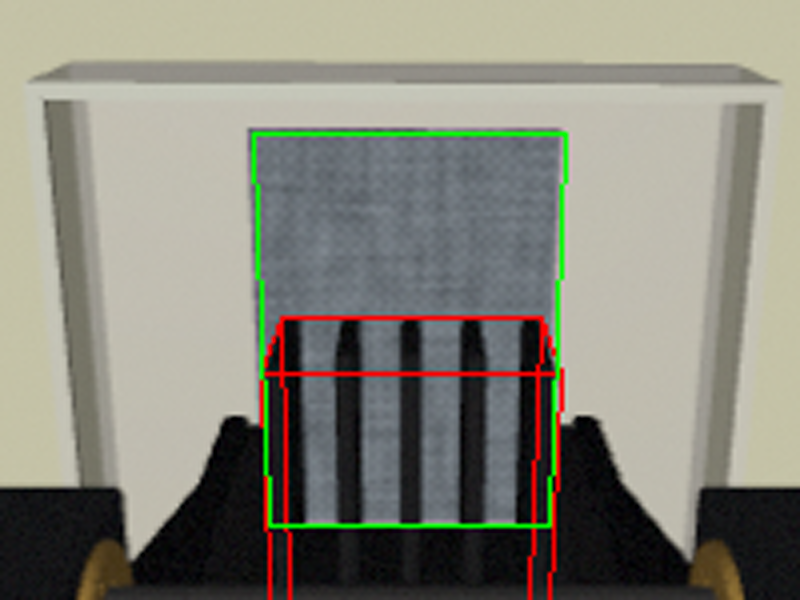

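Call:
send_rows --moves '[0,0,0,0.05,0.06,-1.5,-1,0,0,0,0,0,-1.5,-1,0,0,0,0,0,-1,-1,0,0,0,0,0,-0.6,-1,0,0,0,0,0,-0.3,-1,0,0,0,0,0,-0.1,-1,0,0,0,0,0,0,-1,0,0,0,0,0,0,-1]'

```text
time_s: 12.55
position: [0.587, -0.0096, 0.0095]
tcp_rot: [[0.993, -0.117, 0.001], [-0.117, -0.993, -0.0], [0.001, 0.0, -1.0]]
force: [-0.2, -0.2, 0.3]
opening: 0.457
```

Call:
send_rows --moves '[0,0,0,0,0,-0.1,-1,0,0,0,0,0,0,-1,0,0,0,0,0,0,-1]'

```text
time_s: 12.85
position: [0.5868, -0.0096, 0.0083]
tcp_rot: [[0.993, -0.117, 0.0], [-0.117, -0.993, -0.0], [0.0, 0.0, -1.0]]
force: [0.2, 0.7, -0.9]
opening: 0.452
```

Call:
send_rows --moves '[0,0,0,0,0,-0.07,-1,0,0,0,0,0,-0.05,-1,0,0,0,0,0,0,-1,0,0,0,0,0,0,-1]'

```text
time_s: 13.25
position: [0.5868, -0.0096, 0.0076]
tcp_rot: [[0.993, -0.117, 0.0], [-0.117, -0.993, -0.0], [0.0, 0.0, -1.0]]
force: [-1.7, -0.2, 6.4]
opening: 0.451
```

Contact is made (6 N), so I'll release and rise.

Call:
send_rows --moves '[0,0,0,0,0,0,0.05,0,0,0,0,0,0,0.2,0,0,0,0,0,0,0.2,0,0,0,0,0,0,0.2,0,0,0,0,0,1,0.2,0,0,0,0,0,2,0.2,0,0,0,0,0,3,0.2,0,0,0,0,0,4,0.2,0,0,0,0,0,3,0.4,0,0,0,0,0,0,0.4,0,0,0,0,0,0,0.4,0,0,0,0,0,0,0.4]'

```text
time_s: 14.45
position: [0.5856, -0.0094, 0.1361]
tcp_rot: [[0.993, -0.117, -0.002], [-0.117, -0.993, 0.0], [-0.002, -0.0, -1.0]]
force: [-0.1, 0.5, -0.1]
opening: 0.694
```

```bash
python3 - <<'E'
from h import *
c=snap('wrist','w10'); st()
zoom('w10',220,420,130,280,4,'w10z')
E
```

```text
t 14.5 p [585.4  -9.4 135.6] yaw_y -96.74 tilt [-3.1e-03  6.0e-04 -1.0e+00] F [ 1.   0.8 -0.1] op 60.6
```

View pics/w10z.png

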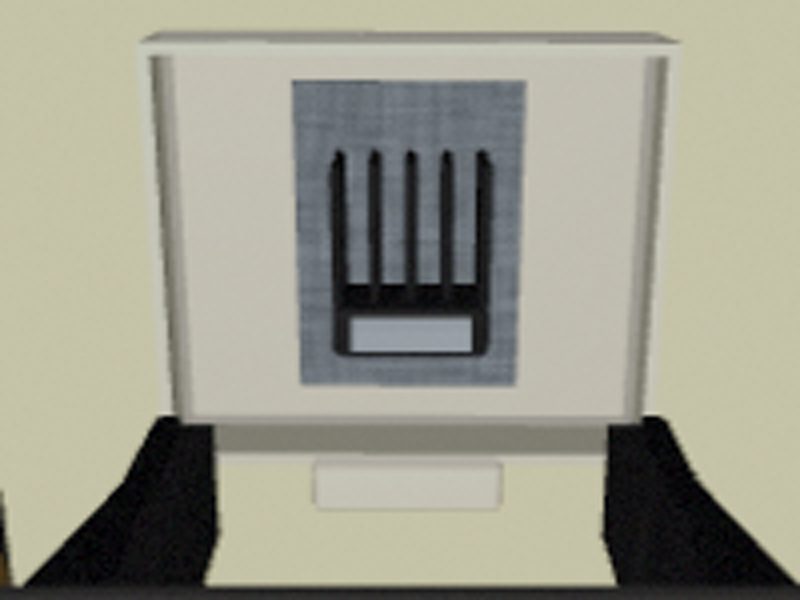

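View pics/w10.png

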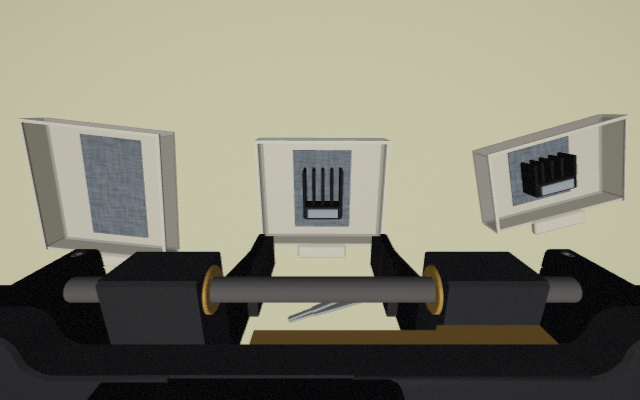

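Call:
send_rows --moves '[0,0,7.94,-1.05,1.02,0,0.5,0,0,7.94,-1.05,1.02,0,0.5,0,0,7.94,-1.05,1.02,0,0.5,0,0,7.94,-1.05,1.02,0,0.5,0,0,7.94,-1.05,1.02,0,0.5,0,0,7.94,-1.05,1.02,0,0.5,0,0,7.94,-1.05,1.02,0,0.5,0,0,7.94,-1.05,1.02,0,0.5,0,0,7.94,-1.05,1.02,0,0.5,0,0,7.94,-1.05,1.02,0,0.5,0,0,7.94,-1.05,1.02,0,0.5,0,0,7.94,-1.05,1.02,0,0.5,0,0,7.94,-1.05,1.02,-1.7,0.5,0,0,7.94,-1.05,1.02,-1.7,0.5,0,0,7.94,-1.05,1.02,-1.7,0.5,0,0,7.94,-1.05,1.02,-1.7,0.5,0,0,7.94,-1.05,1.02,-1.7,0.5,0,0,0,0,0,0,0.5,0,0,0,0,0,0,0.5,0,0,0,0,0,0,0.5]'

```text
time_s: 16.5
position: [0.4094, 0.1636, 0.0522]
tcp_rot: [[-0.617, 0.787, 0.001], [0.787, 0.617, 0.0], [-0.001, 0.001, -1.0]]
force: [0.1, -0.5, 0.4]
opening: 0.753
```

```bash
python3 - <<'E'
from h import *
c=snap('wrist','w11'); st()
i=cv2.imread('pics/w11.png');draw(i,c,box(.4082,.1638,-51.7,.066,.04,.0,.022),(0,0,255));cv2.imwrite('pics/w11d.png',i)
zoom('w11d',220,420,130,280,4,'w11z')
zoom('w10',15,185,110,260,4,'w10t')
E
```

```text
t 16.55 p [409.5 163.5  52.4] yaw_y 38.12 tilt [ 2.e-03  2.e-04 -1.e+00] F [ 0.7 -1.  -0.2] op 65.3
```

View pics/w11z.png

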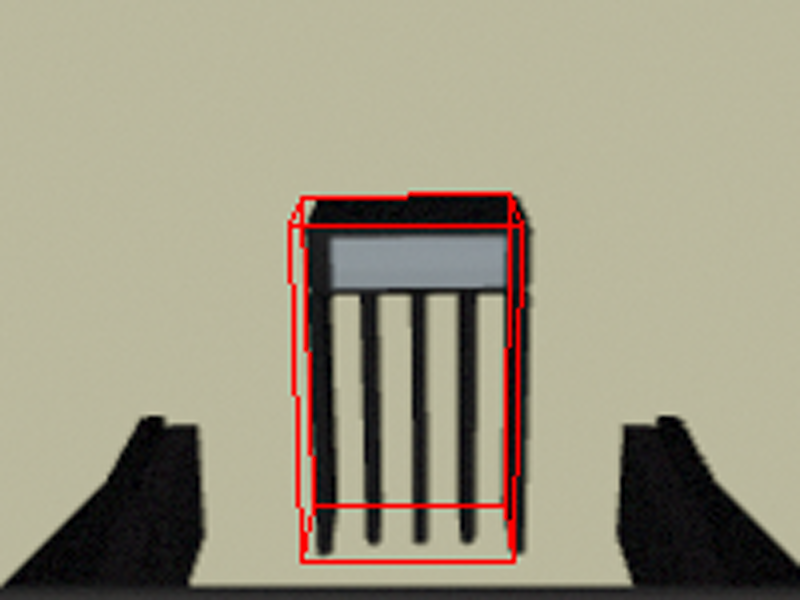

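View pics/w10t.png

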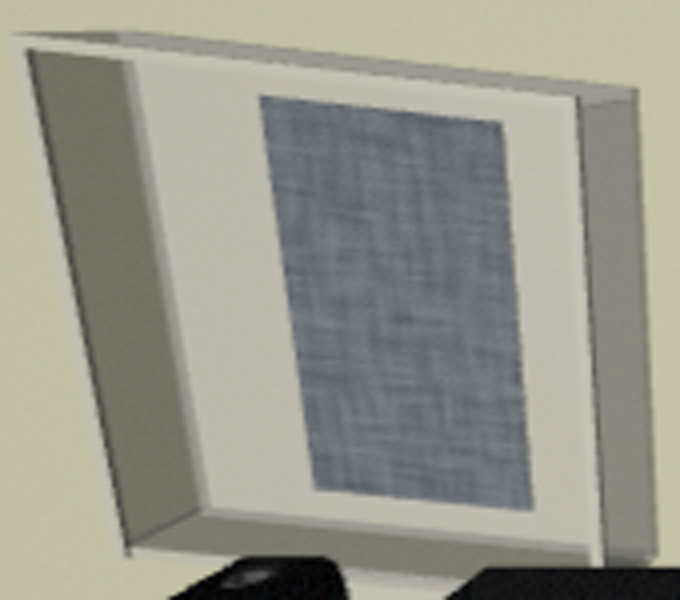

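Call:
send_rows --moves '[0,0,0,0.03,0.08,-1.5,0.5,0,0,0,0,0,-1.5,0.5,0,0,0,0,0,-1.1,0.5,0,0,0,0,0,-0.5,0.5,0,0,0,0,0,0,0,0,0,0,0,0,0,-1,0,0,0,0,0,0,-1,0,0,0,0,0,0,-1,0,0,0,0,0,0,-1,0,0,0,0,0,0,-1]'

```text
time_s: 17.55
position: [0.4088, 0.1647, 0.0064]
tcp_rot: [[-0.619, 0.785, 0.001], [0.785, 0.619, 0.0], [-0.001, 0.001, -1.0]]
force: [0.5, 0.3, 5.4]
opening: 0.457
```

```bash
python3 - <<'E'
from h import *
import pickle
c=snap('wrist','w12'); st()
i=cv2.imread('pics/w12.png')
s=read_state();p=s['position'];draw(i,c,box(p[0],p[1],yaw()-90,.066,.04,p[2]-.0045,p[2]+.0175),(0,0,255));cv2.imwrite('pics/w12d.png',i)
zoom('w12d',260,390,200,300,6,'w12z')
c=pickle.load(open('w10.pkl','rb'))
f=lambda u,v:[(u+.5)/4-.5+15,(v+.5)/4-.5+110]
fitbox(c,np.array([f(532,510),f(502,123),f(260,96),f(315,489)]),[0,1,2,3],.108,.06,.003,.003,.6132,.2065,-12.9)
E
```

```text
t 17.6 p [408.8 164.7   6.4] yaw_y 38.25 tilt [ 1.e-03  1.e-04 -1.e+00] F [ 0.8 -0.1  5.5] op 39.7
fit mm [614.9 208.2] yaw -13.11 res [ 0.2  0.3  0.1 -0.1 -0.1 -0.2 -0.1  0. ]
```

View pics/w12z.png

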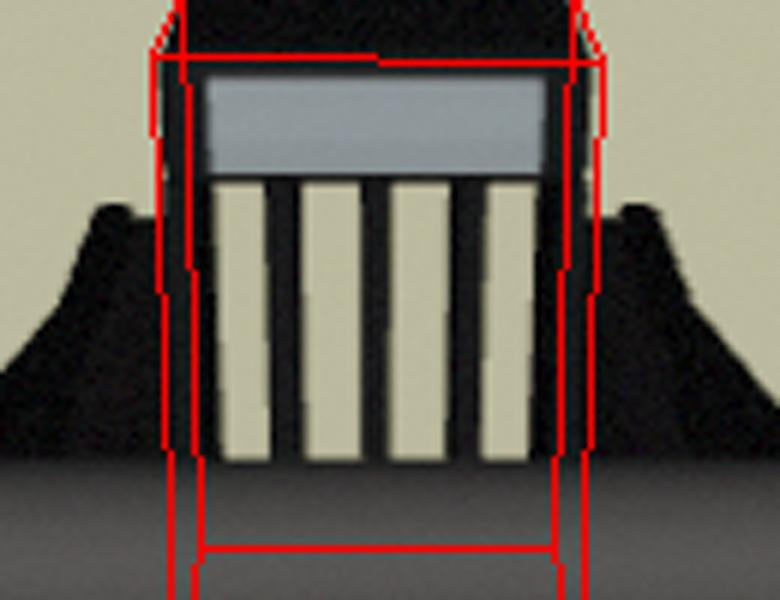

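```bash
python3 - <<'E'
from h import *
import pickle
c=pickle.load(open('w12.pkl','rb'))
i=cv2.imread('pics/w12.png')
s=read_state();p=s['position'];draw(i,c,box(p[0],p[1],yaw()-90,.066,.04,0,.022),(0,0,255));cv2.imwrite('pics/w12d.png',i)
zoom('w12d',260,390,180,280,6,'w12z')
E
```

```text
(no output)
```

View pics/w12z.png

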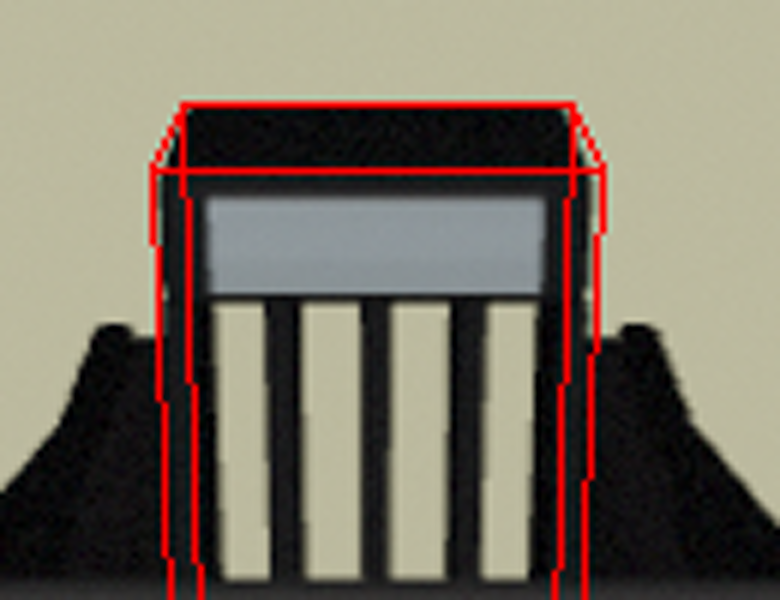

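Call:
send_rows --moves '[0,0,0,0,0,2,-1,0,0,0,0,0,3,-1,0,0,0,0,0,3,-1,0,0,5.54,2.93,0.61,0,-1,0,0,5.54,2.93,0.61,0,-1,0,0,5.54,2.93,0.61,0,-1,0,0,5.54,2.93,0.61,0,-1,0,0,5.54,2.93,0.61,0,-1,0,0,5.54,2.93,0.61,0,-1,0,0,5.54,2.93,0.61,0,-1,0,0,0,0,0,-2.5,-1,0,0,0,0,0,0,-1,0,0,0,0,0,0,-1,0,0,0,0,0,0,-1]'

```text
time_s: 19.0
position: [0.6129, 0.2073, 0.0614]
tcp_rot: [[-0.974, 0.225, -0.001], [0.225, 0.974, -0.0], [0.001, -0.0, -1.0]]
force: [0.5, -0.5, 0.3]
opening: 0.46
```

```bash
python3 - <<'E'
from h import *
c=snap('wrist','w13'); st()
i=cv2.imread('pics/w13.png')
s=read_state();p=s['position'];draw(i,c,box(p[0],p[1],yaw()-90,.066,.04,p[2]-.0064,p[2]+.0156),(0,0,255))
draw(i,c,box(.6142,.2075,-13,.108,.06,.003,.003),(0,255,0));cv2.imwrite('pics/w13d.png',i)
zoom('w13d',220,420,130,280,4,'w13z')
E
```

```text
t 19.05 p [613.3 207.3  61.7] yaw_y 77.02 tilt [ 3.e-04  0.e+00 -1.e+00] F [0.7 0.2 0.2] op 39.8
```

View pics/w13z.png

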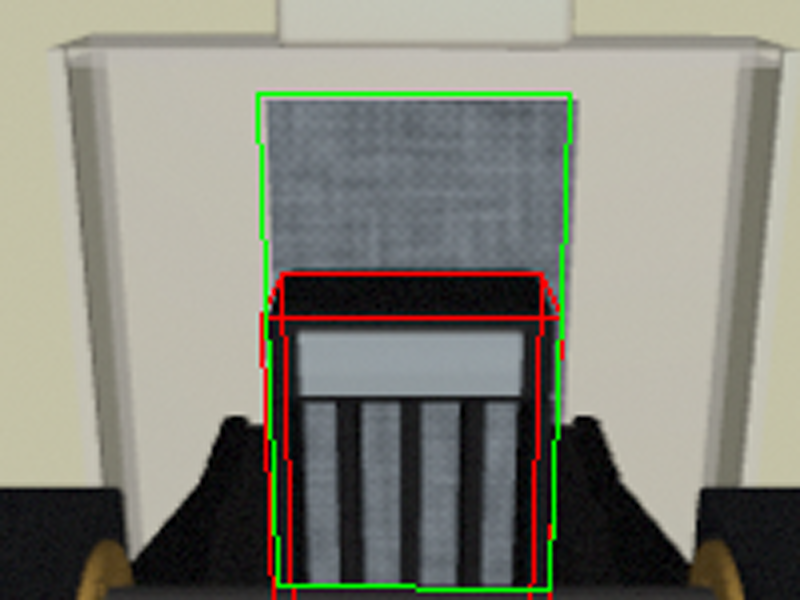

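Call:
send_rows --moves '[0,0,0,0.12,0.08,-1.5,-1,0,0,0,0,0,-1.5,-1,0,0,0,0,0,-1,-1,0,0,0,0,0,-0.6,-1,0,0,0,0,0,-0.3,-1,0,0,0,0,0,-0.1,-1,0,0,0,0,0,0,-1,0,0,0,0,0,0,-1]'

```text
time_s: 19.85
position: [0.6151, 0.2082, 0.0114]
tcp_rot: [[-0.974, 0.225, 0.001], [0.225, 0.974, 0.0], [-0.001, 0.0, -1.0]]
force: [-0.4, -0.3, -0.3]
opening: 0.454
```

Call:
send_rows --moves '[0,0,0,0,0,-0.1,-1,0,0,0,0,0,-0.05,-1,0,0,0,0,0,0,-1,0,0,0,0,0,0,-1]'

```text
time_s: 20.25
position: [0.6148, 0.2081, 0.0095]
tcp_rot: [[-0.974, 0.225, 0.0], [0.225, 0.974, -0.0], [-0.0, 0.0, -1.0]]
force: [0.1, -0.7, -1.5]
opening: 0.459
```

Call:
send_rows --moves '[0,0,0,0,0,-0.05,-1,0,0,0,0,0,0,-1,0,0,0,0,0,0,-1]'

```text
time_s: 20.55
position: [0.6149, 0.2081, 0.0094]
tcp_rot: [[-0.974, 0.225, 0.0], [0.225, 0.974, 0.0], [-0.0, 0.0, -1.0]]
force: [-0.9, -0.2, 4.6]
opening: 0.458
```

```bash
python3 -c "
from h import *
c=snap('wrist','w14'); st()
zoom('w14',220,420,130,280,4,'w14z')"
```

```text
t 20.6 p [614.8 208.1   9.4] yaw_y 77.02 tilt [ 2.e-04  0.e+00 -1.e+00] F [-2.1  0.3  5.2] op 39.7
```

View pics/w14z.png

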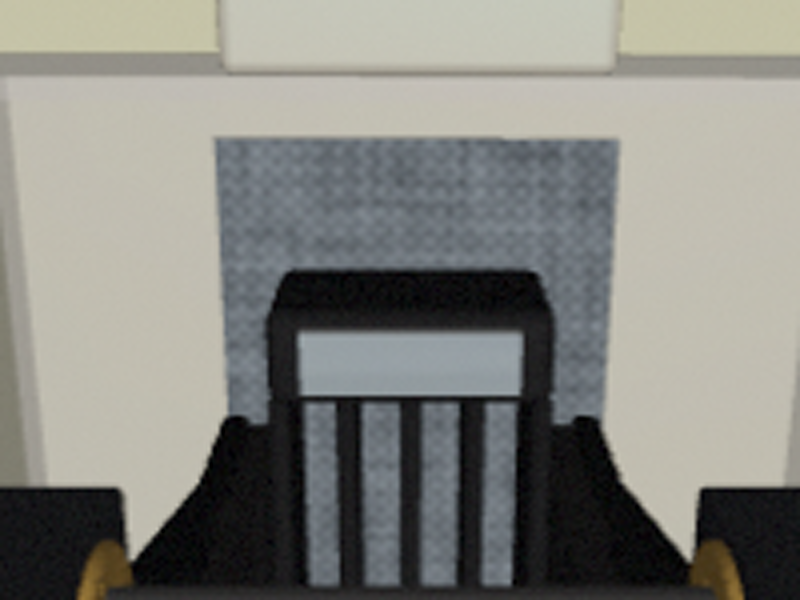

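Call:
send_rows --moves '[0,0,0,0,0,0,0.05,0,0,0,0,0,0,0.2,0,0,0,0,0,0,0.2,0,0,0,0,0,0,0.2,0,0,0,0,0,1,0.2,0,0,0,0,0,2,0.2,0,0,0,0,0,3,0.2,0,0,0,0,0,4,0.2,0,0,0,0,0,4,0.4,0,0,0,0,0,0,0.4,0,0,0,0,0,0,0.4]'

```text
time_s: 21.7
position: [0.6155, 0.2083, 0.1509]
tcp_rot: [[-0.974, 0.224, 0.003], [0.224, 0.974, 0.0], [-0.003, 0.001, -1.0]]
force: [-0.3, 0.1, -0.5]
opening: 0.693
```

```bash
python3 - <<'E'
from h import *
c=snap('wrist','w15'); st()
zoom('w15',220,420,120,280,4,'w15z')
c=snap('scene','s1'); zoom('s1',220,450,120,330,2.8,'s1z')
E
```

```text
t 21.75 p [614.3 208.  149.2] yaw_y 77.03 tilt [-2.e-04 -1.e-04 -1.e+00] F [ 0.  -0.2 -0.3] op 60.6
```

View pics/w15z.png

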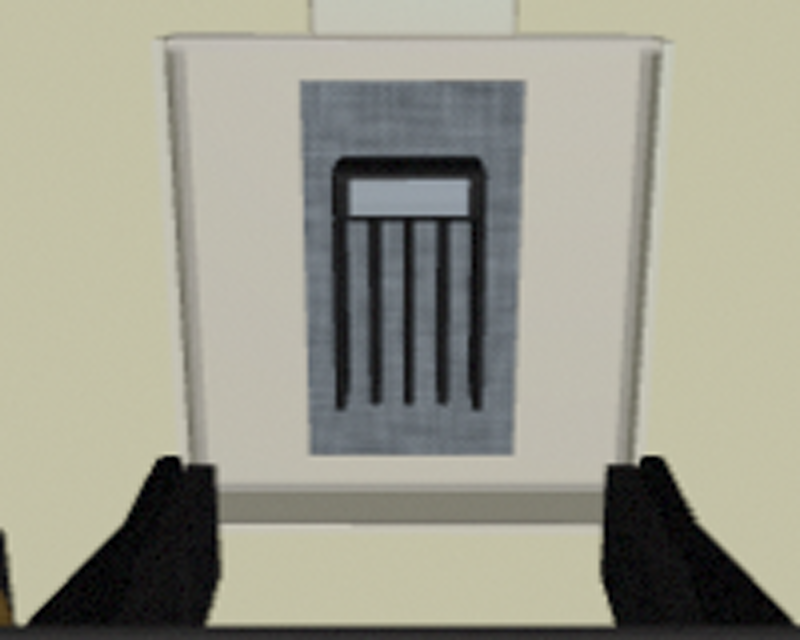

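View pics/s1z.png

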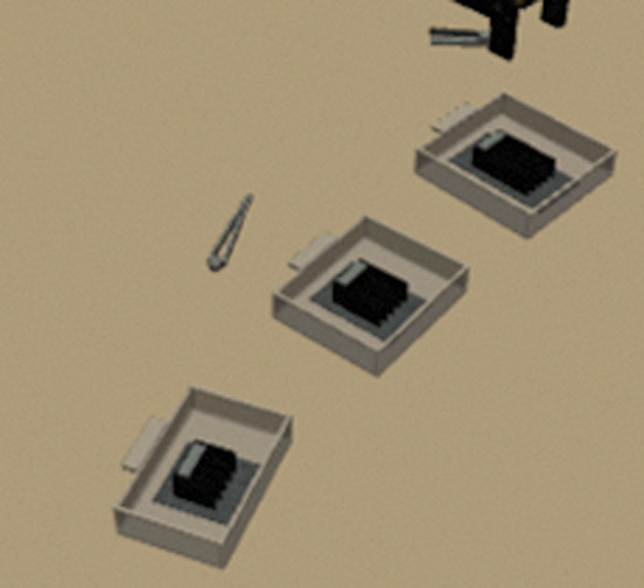

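The three combs lie flat and centred to about 1 mm. The tweezers and nail clipper haven't moved.

```bash
python3 - <<'E'
from h import *
import pickle
a=pickle.load(open('scene0.pkl','rb'))['pixels'][340:,200:280].astype(int);b=pickle.load(open('s1.pkl','rb'))['pixels'][340:,200:280].astype(int)
print('trimmer area mean diff',np.abs(a-b).mean())
st(); print(hand_in())
E
```

```text
trimmer area mean diff 6.438680555555556
t 21.8 p [613.7 207.9 148.1] yaw_y 77.02 tilt [-2.3e-03 -4.0e-04 -1.0e+00] F [ 0.4  0.  -1.3] op 60.7
the job is handed in; nothing more can be done
None
```

All three combs are in their trays: short in short, medium in medium, long in long. Each lies flat on the grey pad with its teeth pointing to the back. I lowered each one until it touched the pad (about 5–7 N) before letting go, and handed in at 21.8 s with the gripper clear of everything.

- **Placement:** close-up pictures from the wrist camera after each release showed the combs centred to about 1 mm and straight to about 1°. The long comb is about 0.8 mm off to one side. The top camera put the pads about 2 mm away from where the wrist camera saw them. I aimed midway for the first two and close to the wrist camera's reading for the long comb.
- **Bystanders:** the last scene picture shows the tweezers and nail clipper where they were. I checked the trimmer only by comparing that part of the picture before and after. The mean difference was 6.4 grey levels, which I take to be image noise and slight lighting change, but I didn't check that. The arm never came near the trimmer.

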